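Open the ratchet jaw of the dumbbell rack

TASK

Make room in the small dumbbell rack on the crate top: with your fingertips press the release paddle of the sliding jaw down and, with it held down, push the jaw back along its toothed bar, away from the two dumbbells, until its carriage is fully home against the end stop. Then take your hand away so that the paddle springs back up. Lift nothing, and leave the dumbbells and the things around the rack where they are.

Things in the scene. Friction and masses are not known exactly. Their poses are not given: they have to be found in the camera images.
- rack: dumbbell rack fixed to the crate top, black steel, 434 mm long (its x), 208 wide (its y), 96 tall. Origin: on the crate top under its middle, z up. Its x runs along the toothed bar (16 mm wide, tooth tops 46 high) from the fixed jaw plate at x = -203 mm, where two dumbbells lie across the bar on rails 36 high, to the end stop, a block at x = 202 to 214 mm, 66 high.
- carriage (a joint): sliding jaw along the bar, m: 0 = near the row, 0.120 = fully back, carriage against the end stop; grows to the rack's +x. Jaw: cross plate 156 mm wide, 12 thick, 96 high, its face at the rack's x = -68 mm + this; behind it (+x) the release paddle, then the grey housing. About 3 N of friction with the release pressed; else the 8 mm ratchet teeth stop it going back, however hard it is pushed.
- paddle (a joint): release paddle angle, rad: 0 = up (at rest 0 to 0.12, by where the pawl lies on a tooth), 0.20 = fully down; pawl clear of the teeth above 0.13. Keep it down while pushing the jaw back; it springs up when let go. It turns on a pin 48 mm to the rack's +x of paddle_pad: full travel 10 mm at paddle_pad, 6 mm at the housing, where a flat fingertip bears; force under 8 N.
- paddle_pad (a point): point to press: top of the release paddle on the bar's centre line, 73 mm high when up. Ribbed steel plate 44 mm wide (across the bar), 54 long: from 38 mm before this point (towards the jaw plate) to 16 behind it. Clear gap for fingertips between jaw plate and housing: from 50 mm before this point to 18 mm behind it, open above and at both sides.
- push_face (a point): middle of the flat upright front of the grey housing on the carriage, 85 mm high, 18 mm behind (rack's +x) paddle_pad; face 46 mm wide across the bar, heights 76 to 94 mm. Pushed here towards +x, with the paddle down, the carriage goes back.
- dumbbell1_center (a point): centre of the hex dumbbell next to the fixed jaw: black rubber heads 56 mm across flats, chrome handle, 186 mm long across the rack, 1.8 kg, loose on the rails, top 92 mm high. Leave it where it is.
- dumbbell2_center (a point): centre of the second, equal dumbbell, between the first and the sliding jaw. Leave it where it is.
- cone_center (a point): middle (90 mm up) of an orange plastic marker cone, 180 mm tall, foot 130 mm square. Loose; leave it.
- bottle_center (a point): middle (115 mm up) of an upright stainless bottle, 230 mm tall, 72 mm diameter, black cap. Loose; leave it.
- ball_center (a point): centre of a grey silicone massage ball, 64 mm diameter. Loose; leave it.
- trainer_center (a point): a chrome grip trainer lying flat, 25 mm high, about 160 mm by 100 mm. Loose; leave it.

How it is judged (in metres and radians):
On the way, in this order (a step that is already met when the one before it is completed fails the run):
1. the release paddle is pressed down while the jaw still stands where it was (value of joint paddle above 0.14 rad and value of joint carriage below 0.07 m), for 0.05 s.
2. the jaw is on its way back with the paddle held down (value of joint carriage above 0.075 m and value of joint paddle above 0.11 rad), for 0.05 s.
3. the carriage is fully home against the end stop (value of joint carriage above 0.116 m), for 0.1 s.
At the end, for the whole second after the job is handed in: the carriage stands within 4 mm of the end stop, the paddle has sprung back up (below 0.05 rad), and both dumbbells lie within 15 mm of where they were (value of joint carriage above 0.116 m and value of joint paddle below 0.05 rad and distance of each of dumbbell1_center, dumbbell2_center from where it was at the start of the episode below 0.015 m); the robot touches nothing.
It fails at once if a dumbbell is lifted or shifted by more than 15 mm (distance of any of dumbbell1_center, dumbbell2_center from where it was at the start of the episode above 0.015 m).
It fails at once if the cone, bottle, ball or grip trainer is moved by more than 30 mm (distance of any of cone_center, bottle_center, ball_center, trainer_center from where it was at the start of the episode above 0.03 m).
It also fails if it takes over 35 s, if anything falls off the work surface, if the arm or the gripper's body presses on something with over 40 N, if the wrist force passes 120 N, or if a joint passes its speed limit or range.

ROBOT

A 7-joint arm with a two-finger parallel gripper is mounted at the origin on the work surface. World frame = base frame: x ahead of the robot, y to its left, z up, the work surface at z = 0. Lengths are in mm, angles in rad, forces in N, time in s.
With the tool pointing down it reaches from about 425 to 925 mm from the base axis. Payload 6.8 kg.
Tool frame: the origin (TCP) lies at the very end of the fingers, on their centre line; the grasp point (between the pads) lies 19 mm behind it (arm.hold_point_z is the y of the grasp point in the tool frame, in mm); y points along the fingers, x is the direction in which the jaws open and shut, and the axes are right-handed (so a half turn about y gives the same grasp; the last joint's range is limited). The gripper opens to 88 mm and grips with 3 to 60 N. Pads are 20 mm wide; open, the fingers measure 115 mm over their backs; the gripper's body (75 mm by 178 mm) begins 61 mm behind the grasp point.
Start: joints at [-1.277, 0.477, 0.022, 1.555, -0.011, 1.109, -0.083], TCP at [263.974, 621.261, 222.664] pointing down, gripper open.
Joint ranges: [-2.96, 2.96], [-0.34, 2.1], [-1.41, 1.46], [0.24, 2.44], [-1.37, 4.51], [0.17, 1.92], [-2.96, 2.96]. Speed limits (rad/s): [2.39, 2.39, 3.14, 3.14, 3.14, 3.14, 3.14].

INTERFACE

Orientations are given as [roll, pitch, yaw] about the fixed x, y, z axes, in that order (R = Rz(yaw) Ry(pitch) Rx(roll)).
In Python, from workcell import readout, cams, close_job, arm gives the robot as it stands.
- The arm moves only by the shell command python3 -m pendant 'ROWS' [OPENING] [FORCE]. ROWS is JSON, a list of rows, each a list of 2 entries, a list of its own where there are three numbers: the shift along the tool's x, y, z in mm, then the turn, a rotation vector about the tool's x, y, z in rad. A call has exactly 5 rows; each row shifts and turns the commanded pose from where the row before left it, along the tool's axes as they then stand; what a row does not reach is not made up. A row lasts 1/8 s, in which the tool goes at most 62.5 mm and 10.7 degrees, less where a joint would pass 70% of its speed; a pose out of reach is approached as far as the arm can. A call with a gripper value outside its range is refused whole. OPENING is the closure, from 0 (fully open) to 1 (shut), set as the call begins (- or left out, the last holds). The fingers move at their own pace and stop on an object; FORCE is the grip in N (left out, the last holds). Time passes only in rows, so rows that do not move let the fingers close, or fill a call up. It gives the time, the measured TCP pose, the force and the opening at its end, in the units of the state.
- readout.state(): the state, without advancing time (a new reading comes with each control period).
- cams.snapshot(name): name is "scene" or "top" or "wrist"; returns a dict with "img" (400x640x3 uint8, red, green, blue), "fov_y" (degrees; the focal length in pixels is half the picture's height over the tangent of half this angle, whatever the lens; pixels are square), "cx", "cy" (the principal point, pixels), "D" ([k1, k2, p1, p2, k3] as OpenCV has them; the pictures are not rectified), "R" (3x3) and "t" (3): a world point X has camera coordinates R X + t. Camera axes: x right, y down, z forward; pixel columns grow to the right and rows downward; lengths in mm; the calibration is good to about 2 mm. A picture is of the moment at which its call begins. There is no depth.
- close_job(): hands the job in, once; it reports no verdict.
The state is a dict: "clock": time; "q": joint angles; "dq": joint speeds; "joint_torque": joint torques, N m; "eef_pos": TCP position; "orientation": TCP orientation; "wrist_force": force on the tool from outside, world axes, zero at the start; "wrist_torque": the same for the moment, N m; "gripper_width": finger opening in mm.
Only numpy, scipy, OpenCV 4.12 (cv2) and the standard library are available. Lean on these libraries where they do the work, as an engineer would, in place of code of your own. Each camera call takes 0.05 s, during which the arm holds its last target. There are 200 camera calls.

## Working session

There is one attempt and no reset: what is moved stays moved. The work goes in short steps, Python scripts to look and compute and a shell command to move; the robot and the scene stay as the last step left them, time stands still between calls to the robot, and variables do not carry over. Pictures are saved under pics/ and viewed, about 8 in all and at most 12, crops included, and the job is handed in when it is done.

```bash
mkdir -p pics; python3 - <<'E'
from workcell import readout, cams
import cv2, pickle
s=readout.state(); print({k:s[k] for k in('clock','eef_pos','orientation','wrist_force','gripper_width')})
for n in('scene','top'):
    c=cams.snapshot(n); pickle.dump(c,open(n+'.pkl','wb')); cv2.imwrite(f'pics/{n}0.png',c['img'][:,:,::-1])
    print(n,c['fov_y'],c['cx'],c['cy'],c['D'],(-c['R'].T@c['t']).round(0) if hasattr(c['R'],'T') else c['R'])
E
```

```text
{'clock': 0.0, 'eef_pos': array([263.7569643 , 620.67290974, 221.69346792]), 'orientation': array([-1.57092387,  0.0018189 ,  1.16903596]), 'wrist_force': array([-0.13614053,  0.01352947,  0.40105592]), 'gripper_width': 87.69396520814065}
scene 53.718439274235045 320.1228573494292 201.17783359219155 [0.02368492 0.         0.         0.         0.        ] [1337.  364.  775.]
top 56.99058942926741 325.4817660560207 192.73356405087128 [-0.07679579  0.          0.          0.          0.        ] [ 346.   17. 1041.]
```

View pics/top0.png

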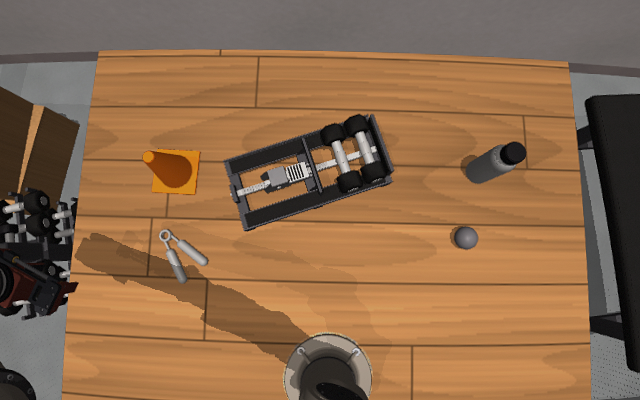

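View pics/scene0.png

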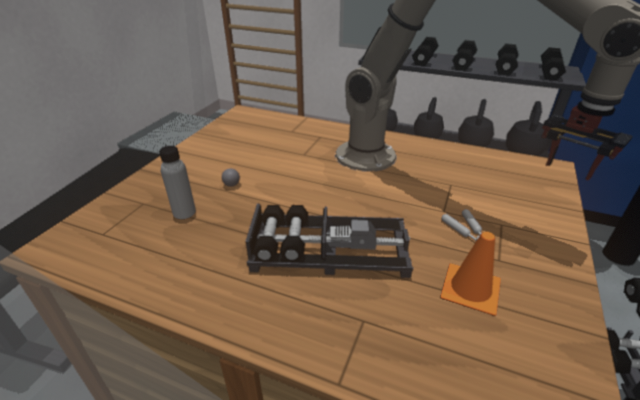

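Top view: rack with corners near (224,160), (374,115), (394,180), (246,230). The ribbed paddle is at about (296,173), the grey housing at (276,179) and the dumbbells on the right. The next step is an enlarged crop.

```bash
python3 - <<'E'
import cv2,numpy as np
a=cv2.imread('pics/top0.png')[105:240,215:405]; b=cv2.imread('pics/scene0.png')[195:285,240:420]
a=cv2.resize(a,None,fx=4,fy=4,interpolation=2); cv2.imwrite('pics/topc.png',a)
E
```

```text
(no output)
```

View pics/topc.png

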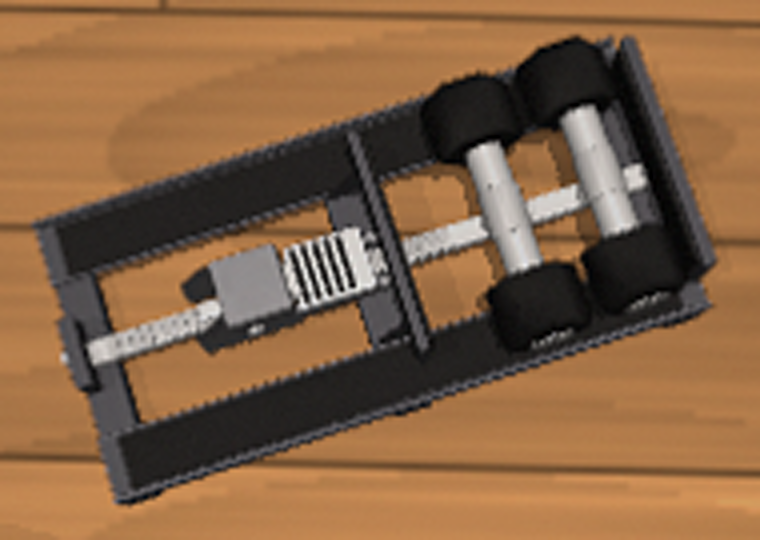

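Crop (x4): bar ends are near (95,350) and (640,178), and the paddle spans (294,278) to (364,257). The housing's top front edge runs (272,245)-(293,303), and the jaw plate's top edge (352,135)-(424,350).

```bash
cat > h.py <<'E'
import cv2,numpy as np,pickle
def K(c):
    f=200/np.tan(np.radians(c['fov_y'])/2); return np.array([[f,0,c['cx']],[0,f,c['cy']],[0,0,1.]])
def ray(c,p,z):
    u=cv2.undistortPoints(np.array([[p]],float),K(c),np.array(c['D'],float))[0,0]
    R=np.array(c['R']);t=np.array(c['t']); C=-R.T@t; d=R.T@np.array([*u,1]); return C+d*(z-C[2])/d[2]
def proj(c,X):
    R=np.array(c['R']); return cv2.projectPoints(np.array(X,float).reshape(-1,1,3),cv2.Rodrigues(R)[0],np.array(c['t'],float),K(c),np.array(c['D'],float))[0][:,0]
E
python3 - <<'E'
from h import *
c=pickle.load(open('top.pkl','rb'))
cr=lambda x,y:(x/4+215-.375,y/4+105-.375)
P={k:ray(c,cr(x,y),z) for k,(x,y,z) in dict(barL=(95,350,46),barR=(642,178,46),padF=(364,257,73),padB=(294,278,73),
 hous1=(272,245,94),hous2=(293,303,94),jaw1=(354,135,96),jaw2=(424,350,96),stop=(78,354,66),c1=(40,222,36),c2=(120,500,36),c3=(705,310,36),fj1=(630,40,96),fj2=(712,268,96)).items()}
for k,v in P.items(): print(k,v.round(1))
for a,b in(('barL','barR'),('padB','padF'),('hous1','hous2'),('jaw1','jaw2'),('c1','c2'),('c2','c3'),('fj1','fj2')):
    d=P[b]-P[a]; print(a,b,np.linalg.norm(d).round(1),np.degrees(np.arctan2(d[1],d[0])).round(1))
E
```

```text
barL [495.3 254.9  46. ]
barR [ 625.2 -120.    46. ]
padF [558.5  70.8  73. ]
padB [543.  117.3  73. ]
hous1 [560.6 130.4  94. ]
hous2 [522.1 115.1  94. ]
jaw1 [636.2  78.7  96. ]
jaw2 [492.6  28.7  96. ]
stop [489.4 261.5  66. ]
c1 [587.  301.7  36. ]
c2 [393.8 234.3  36. ]
c3 [ 534.4 -165.3   36. ]
fj1 [ 707.3 -105.2   96. ]
fj2 [ 551.3 -159.2   96. ]
barL barR 396.7 -70.9
padB padF 49.0 -71.7
hous1 hous2 41.5 -158.3
jaw1 jaw2 152.1 -160.8
c1 c2 204.6 -160.8
c2 c3 423.6 -70.6
fj1 fj2 165.0 -160.9
```

Pad is at about (547,106,73), confirmed three ways: paddle, housing and bar line. Rack +x is at 109.2°, and the carriage is at about 0.049 m. I'll turn the tool so its z runs along rack +x, close the fingers and go above the pad.

```bash
python3 -m pendant '[[[0,0,0],[0,0.167,0]],[[0,0,0],[0,0.167,0]],[[0,0,0],[0,0.167,0]],[[0,0,0],[0,0.167,0]],[[0,0,0],[0,0.167,0]]]' 1 30
python3 -m pendant '[[[6.5,0,-38.6],[0,0,0]],[[6.5,0,-38.6],[0,0,0]],[[6.5,0,-38.6],[0,0,0]],[[6.5,0,-38.6],[0,0,0]],[[6.5,0,-38.6],[0,0,0]]]'
python3 -m pendant '[[[6.5,0,-38.6],[0,0,0]],[[6.5,0,-38.6],[0,0,0]],[[6.5,0,-38.6],[0,0,0]],[[6.5,0,-38.6],[0,0,0]],[[6.5,0,-38.6],[0,0,0]]]'
```

```text
clock: 0.72
eef_pos: [263.8, 620.9, 222.1]
orientation: [-1.572, 0.001, 0.329]
wrist_force: [-0.8, 0.4, -0.1]
gripper_width: 41.4
clock: 1.35
eef_pos: [358.3, 448.2, 222.3]
orientation: [-1.571, 0.0, 0.334]
wrist_force: [0.8, -0.4, -0.4]
gripper_width: 0.4
clock: 1.98
eef_pos: [452.2, 276.6, 222.4]
orientation: [-1.571, 0.0, 0.334]
wrist_force: [1.2, -0.4, 0.2]
gripper_width: 0.6
```

```bash
python3 -m pendant '[[[6.5,0,-38.6],[0,0,0]],[[6.5,0,-38.6],[0,0,0]],[[6.5,0,-38.6],[0,0,0]],[[6.5,0,-38.6],[0,0,0]],[[6.5,0,-35],[0,0,0]]]'
python3 -m pendant '[[[0,25,0],[0,0,0]],[[0,25,0],[0,0,0]],[[0,25,0],[0,0,0]],[[0,15,0],[0,0,0]],[[0,0,0],[0,0,0]]]'
python3 - <<'E'
from h import *
from workcell import readout,cams
s=readout.state();print(s['eef_pos'],s['orientation'],s['wrist_force'])
ims=[]
for n in('wrist','scene'):
    c=cams.snapshot(n); pickle.dump(c,open(n+'1.pkl','wb')); 
    for z in(73,): print(n,proj(c,[[547,106,73],s['eef_pos']]).round(1))
    ims.append(c['img'][:,:,::-1])
b=cv2.resize(ims[1][150:290,230:430],(640,448),interpolation=2)
cv2.imwrite('pics/w1.png',ims[0]);cv2.imwrite('pics/s1.png',b)
E
```

```text
clock: 2.6
eef_pos: [545.0, 108.2, 222.4]
orientation: [-1.571, 0.0, 0.334]
wrist_force: [0.3, -0.5, 0.4]
gripper_width: 0.8
clock: 3.22
eef_pos: [544.0, 109.4, 131.8]
orientation: [-1.571, 0.002, 0.334]
wrist_force: [-0.8, -0.6, 0.2]
gripper_width: 0.0
[543.97617254 109.41654603 131.75194725] [-1.57092356  0.00222323  0.33400272] [-0.8329481  -0.57621101  0.18712632]
wrist [[322.1 220.1]
 [318.8 251.8]]
scene [[344.1 230.1]
 [346.4 212.9]]
```

View pics/w1.png

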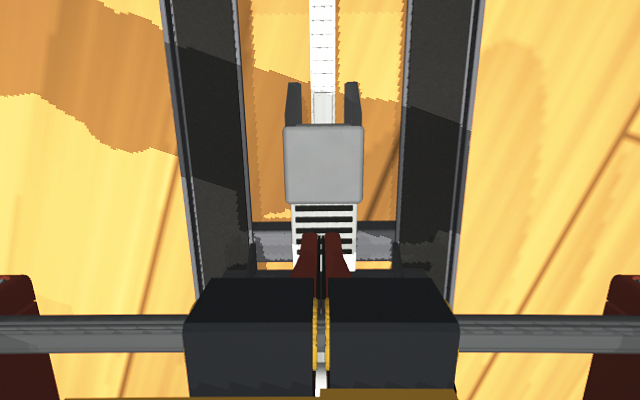

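View pics/s1.png

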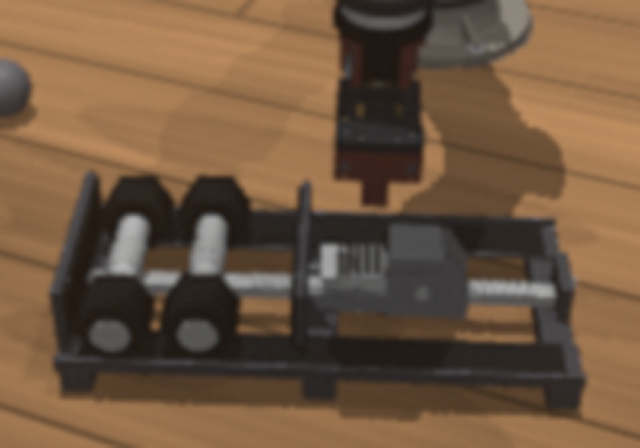

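Wrist view: the housing's top front edge is at row 203, columns 285-363. The bar is vertical at column 323, so the tool is aligned, and the fingers are above the paddle. The scene view agrees. I'll cast the housing edge.

```bash
python3 - <<'E'
from h import *
from workcell import readout
c=pickle.load(open('wrist1.pkl','rb')); p=readout.state()['eef_pos']
a=0.334; X=np.array([np.cos(a),np.sin(a),0]);Z=np.array([-np.sin(a),np.cos(a),0])
for n,u,z in(('hL',(285,203),94),('hR',(363,203),94),('hm',(324,203),94),('bar',(323,5),46),('padedge',(293,206),73),('padedgeR',(356,206),73)):
    d=ray(c,u,z)-p; print(n,ray(c,u,z).round(1),'tool x %.1f z %.1f'%(d@X,d@Z))
E
```

```text
hL [520.5 115.9  94. ] tool x -21.3 z 14.0
hR [563.7 130.9  94. ] tool x 24.5 z 14.0
hm [542.1 123.4  94. ] tool x 1.6 z 14.0
bar [503.9 231.7  46. ] tool x 1.1 z 128.8
padedge [525.9 109.   73. ] tool x -18.4 z 5.7
padedgeR [564.6 122.4  73. ] tool x 22.6 z 5.7
```

```bash
python3 -m pendant '[[[1.5,20,0],[0,0,0]],[[0,20,0],[0,0,0]],[[0,10,0],[0,0,0]],[[0,5,0],[0,0,0]],[[0,0,0],[0,0,0]]]'
python3 -m pendant '[[[0,3,0],[0,0,0]],[[0,2,0],[0,0,0]],[[0,2,0],[0,0,0]],[[0,2,0],[0,0,0]],[[0,0,0],[0,0,0]]]'
```

```text
clock: 3.95
eef_pos: [546.4, 110.1, 78.0]
orientation: [-1.571, -0.0, 0.334]
wrist_force: [0.4, -0.2, 0.8]
gripper_width: 0.3
clock: 4.58
eef_pos: [546.6, 109.5, 68.9]
orientation: [-1.571, -0.001, 0.333]
wrist_force: [0.6, -3.9, 4.2]
gripper_width: 0.6
```

```bash
python3 -m pendant '[[[0,1.5,0],[0,0,0]],[[0,1.5,0],[0,0,0]],[[0,0,0],[0,0,0]],[[0,0,0],[0,0,0]],[[0,0,0],[0,0,0]]]'
python3 - <<'E'
from h import *
from workcell import readout,cams
s=readout.state();print(s['eef_pos'],s['wrist_force'])
c=cams.snapshot('wrist');cv2.imwrite('pics/w2.png',c['img'][:,:,::-1])
E
```

```text
clock: 5.2
eef_pos: [546.5, 109.9, 66.1]
orientation: [-1.571, -0.001, 0.334]
wrist_force: [-0.4, -3.2, 7.0]
gripper_width: 0.3
[546.47201816 109.85979648  66.0529385 ] [-0.380044   -3.15887964  7.03304661]
```

View pics/w2.png

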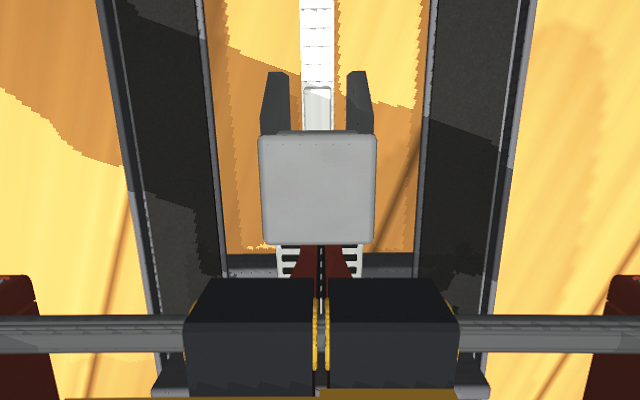

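The wrist view shows the fingers on the paddle just in front of the housing. At 7 N up and z 66 the paddle should be fully down. Now I'll push along rack +x.

```bash
python3 -m pendant '[[[0,0,2],[0,0,0]],[[0,0,2],[0,0,0]],[[0,0,3],[0,0,0]],[[0,0,4],[0,0,0]],[[0,0,4],[0,0,0]]]'
python3 -m pendant '[[[0,0,4],[0,0,0]],[[0,0,4],[0,0,0]],[[0,0,4],[0,0,0]],[[0,0,4],[0,0,0]],[[0,0,4],[0,0,0]]]'
```

```text
clock: 5.88
eef_pos: [541.4, 124.0, 66.0]
orientation: [-1.571, -0.0, 0.334]
wrist_force: [-0.4, -3.0, 6.6]
gripper_width: 0.6
clock: 6.5
eef_pos: [534.7, 142.9, 66.0]
orientation: [-1.571, 0.0, 0.334]
wrist_force: [-0.0, -3.5, 6.9]
gripper_width: 0.3
```

```bash
python3 -m pendant '[[[0,0,4],[0,0,0]],[[0,0,4],[0,0,0]],[[0,0,4],[0,0,0]],[[0,0,4],[0,0,0]],[[0,0,4],[0,0,0]]]'
python3 -m pendant '[[[0,0,3],[0,0,0]],[[0,0,3],[0,0,0]],[[0,0,3],[0,0,0]],[[0,0,2],[0,0,0]],[[0,0,2],[0,0,0]]]'
```

```text
clock: 7.12
eef_pos: [527.9, 161.7, 65.9]
orientation: [-1.571, 0.001, 0.334]
wrist_force: [-1.6, -2.9, 7.7]
gripper_width: 0.7
clock: 7.75
eef_pos: [523.5, 174.0, 66.0]
orientation: [-1.571, 0.001, 0.334]
wrist_force: [-2.5, -3.8, 8.8]
gripper_width: 0.5
```

```bash
python3 - <<'E'
from h import *
from workcell import cams
c=cams.snapshot('wrist');cv2.imwrite('pics/w3.png',c['img'][:,:,::-1])
E
```

```text
(no output)
```

View pics/w3.png

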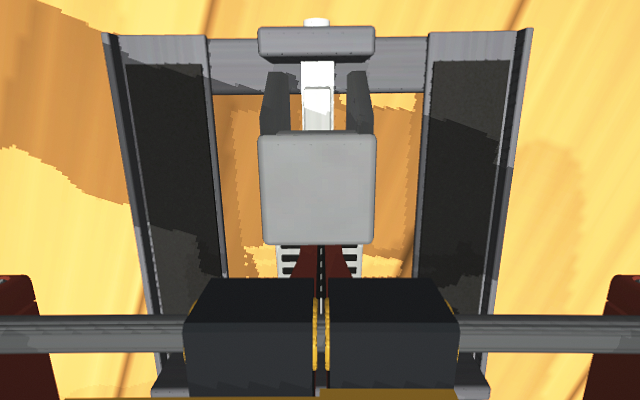

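The housing has moved back with the fingers, keeping the same gap to them. Its arms end at row 72 and the stop's lower edge is at row 62, so it is nearly home. I'll continue until the force rises.

```bash
python3 -m pendant '[[[0,0,2],[0,0,0]],[[0,0,2],[0,0,0]],[[0,0,1],[0,0,0]],[[0,0,1],[0,0,0]],[[0,0,0],[0,0,0]]]'
```

```text
clock: 8.43
eef_pos: [521.7, 179.3, 65.9]
orientation: [-1.571, 0.001, 0.333]
wrist_force: [-1.9, -4.1, 9.0]
gripper_width: 0.2
```

```bash
python3 -m pendant '[[[0,0,1],[0,0,0]],[[0,0,1],[0,0,0]],[[0,0,1],[0,0,0]],[[0,0,1],[0,0,0]],[[0,0,0],[0,0,0]]]'
python3 -m pendant '[[[0,0,1],[0,0,0]],[[0,0,1],[0,0,0]],[[0,0,1],[0,0,0]],[[0,0,1],[0,0,0]],[[0,0,0],[0,0,0]]]'
```

```text
clock: 9.05
eef_pos: [521.4, 183.0, 66.1]
orientation: [-1.572, -0.001, 0.333]
wrist_force: [1.2, -4.7, 7.0]
gripper_width: 0.5
clock: 9.68
eef_pos: [521.1, 183.7, 66.1]
orientation: [-1.575, -0.002, 0.331]
wrist_force: [3.9, -10.9, 6.3]
gripper_width: 0.3
```

Motion has stopped and the push force has risen to 12 N, which suggests the end stop. I'll push a little more and look.

```bash
python3 -m pendant '[[[0,0,1],[0,0,0]],[[0,0,1],[0,0,0]],[[0,0,1],[0,0,0]],[[0,0,0],[0,0,0]],[[0,0,0],[0,0,0]]]'
python3 - <<'E'
from h import *
from workcell import cams
c=cams.snapshot('wrist');d=cams.snapshot('scene')['img']
a=c['img'][0:300,160:480]; b=cv2.resize(d[190:290,320:430],(330,300),interpolation=2)
cv2.imwrite('pics/w4.png',np.hstack([a,b])[:,:,::-1])
E
```

```text
clock: 10.3
eef_pos: [521.1, 183.8, 66.2]
orientation: [-1.578, -0.002, 0.329]
wrist_force: [6.5, -16.7, 6.5]
gripper_width: 0.5
```

View pics/w4.png

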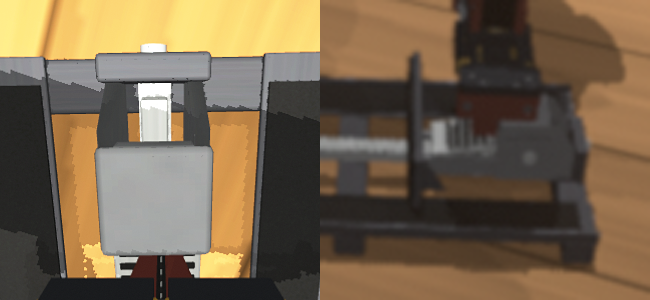

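The arms meet the end stop and the force is 18 N with no motion, so the carriage is home. I'll ease most of the push, stay in contact, then lift straight up so the paddle rises without dragging the jaw.

```bash
python3 -m pendant '[[[0,0,-2],[0,0,0]],[[0,0,-2],[0,0,0]],[[0,-3,0],[0,0,0]],[[0,-5,0],[0,0,0]],[[0,-8,0],[0,0,0]]]'
python3 -m pendant '[[[0,-20,0],[0,0,0]],[[0,-30,0],[0,0,0]],[[0,-30,0],[0,0,0]],[[0,-30,0],[0,0,0]],[[0,-20,0],[0,0,0]]]'
python3 -m pendant '[[[0,-10,0],[0,0,0]],[[-40,0,0],[0,0,0]],[[-40,0,0],[0,0,0]],[[-40,0,0],[0,0,0]],[[0,0,0],[0,0,0]]]'
python3 - <<'E'
from h import *
from workcell import cams
d=cams.snapshot('scene');t=cams.snapshot('top');pickle.dump(t,open('top2.pkl','wb'))
a=cv2.resize(d['img'][180:290,230:430],(800,440),interpolation=2)
cv2.imwrite('pics/end.png',a[:,:,::-1]);cv2.imwrite('pics/topend.png',t['img'][:,:,::-1])
E
```

```text
clock: 11.02
eef_pos: [519.1, 183.1, 80.4]
orientation: [-1.575, 0.003, 0.332]
wrist_force: [2.7, -7.7, -5.5]
gripper_width: 0.5
clock: 11.65
eef_pos: [519.4, 187.5, 212.6]
orientation: [-1.57, -0.001, 0.335]
wrist_force: [0.1, -0.3, -0.4]
gripper_width: 0.3
clock: 12.28
eef_pos: [403.3, 146.6, 220.8]
orientation: [-1.57, 0.003, 0.335]
wrist_force: [0.1, 0.4, 0.2]
gripper_width: 0.1
```

View pics/end.png

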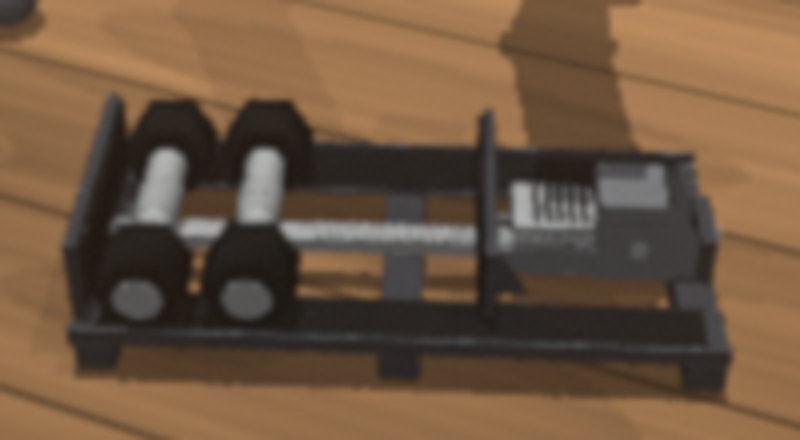

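View pics/topend.png

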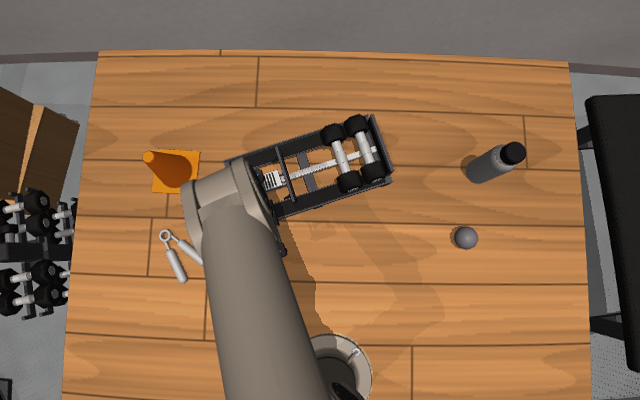

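End views: the jaw is at the stop. The dumbbells, cone, bottle, ball and trainer appear unmoved. I'll check jaw position and paddle height before handing in.

```bash
python3 - <<'E'
from h import *
from workcell import cams
d=cams.snapshot('scene');t=pickle.load(open('top2.pkl','rb'));s0=pickle.load(open('scene.pkl','rb'));t0=pickle.load(open('top.pkl','rb'))
X=np.array([-.328,.945,0]);pad0=np.array([546.5,107,73]);Y=np.array([-.945,-.328,0])
def crop(c,u,s=25):
    u=u.round().astype(int); return cv2.resize(c['img'][u[1]-s:u[1]+s,u[0]-s:u[0]+s],(380,380),interpolation=2)
u0=proj(s0,[pad0])[0];u1=proj(d,[pad0+70*X])[0]
top=crop(t,proj(t,[pad0+55*X])[0],35)
# front edge of the paddle: predicted column/row, up and down, in the crop
for n,c,p,u in(('before',s0,pad0,u0),('after',d,pad0+70*X,u1)):
    q=proj(c,[p-38*X-22*Y,p-38*X+22*Y,p-38*X-22*Y-[0,0,17],p-38*X+22*Y-[0,0,17]]);print(n,((q-u.round()+25)*7.6).round(0).tolist())
cv2.imwrite('pics/chk.png',np.hstack([crop(s0,u0),crop(d,u1)])[:,:,::-1])
# dumbbells/objects: image change in the parts that hold them
for n,a,b,r in(('dumbbells top',t0,t,(112,195,318,372)),('cone',t0,t,(145,197,140,180)),('bottle+ball',t0,t,(135,255,445,530)),('dumbbells scene',s0,d,(200,262,252,310))):
    D=cv2.absdiff(a['img'],b['img'])[r[0]:r[1],r[2]:r[3]].max(2);print(n,'changed px',int((D>40).sum()),'of',D.size)
E
```

```text
before [[86.0, 227.0], [91.0, 148.0], [85.0, 263.0], [90.0, 184.0]]
after [[86.0, 227.0], [84.0, 148.0], [83.0, 263.0], [82.0, 183.0]]
dumbbells top changed px 50 of 4482
cone changed px 0 of 2080
bottle+ball changed px 0 of 10200
dumbbells scene changed px 0 of 3596
```

View pics/chk.png

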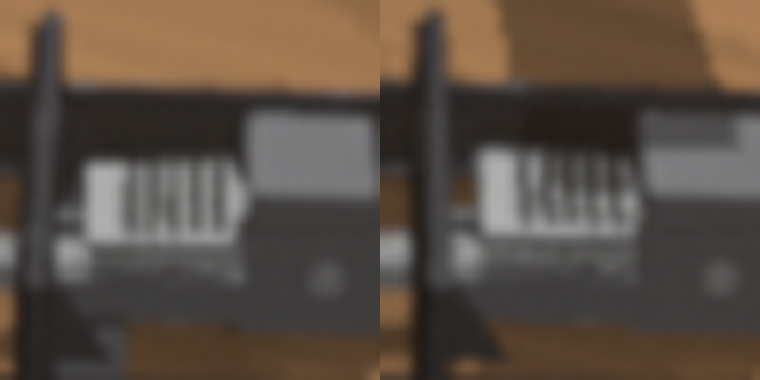

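```bash
python3 -c "
from workcell import readout,close_job
s=readout.state();print(s['clock'],s['wrist_force'],s['eef_pos']);print(close_job())"
```

```text
12.425 [ 0.43796174 -0.13912437  0.4794565 ] [406.76657049 147.88619705 221.6519081 ]
the job is handed in; nothing more can be done
None
```

The job is handed in at 12.4 s. With closed fingertips I pressed the release paddle down and pushed the jaw back until it stopped against the end stop. I then lifted the hand straight up and moved it clear.

- **Paddle pressed:** I held it down at tip height 66 mm with 6 to 9 N. The task text gave under 8 N for the paddle.
- **Jaw home:** motion stopped with the push force rising to 18 N. The wrist picture showed the carriage arms touching the stop. From the pictures the jaw moved about 72 mm, from roughly 0.049 m to 0.12 m.
- **Paddle sprung up:** in the last scene crop the paddle stands higher than at the start. Its far front corner matches the fully-up prediction, but the near corner sits about 8 crop pixels (up to about 4 mm) low. Taken at face value that is about 0.04 rad, close to the 0.05 limit, so this is the least certain check.
- **Surroundings:** the pixel checks found no change at the cone, bottle and ball, and none at the dumbbells in the scene view. 50 of 4482 pixels changed in the top view of the dumbbells. I didn't identify the cause; it may be the arm's shadow. The grip trainer looked unmoved by eye only, as the arm partly covered it.
- **Hand clear:** the wrist force was near zero at hand-in, so the robot was touching nothing.

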